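Weigh a canister on the baker's beam scale

TASK

Weigh the canister: set it gently upright on the scale's pan and let go of it, then slide the poise along the notched beam until the pointer comes to rest at the centre mark, and leave the poise seated in a notch. The beam hangs on delicate pivots, so nudge the poise with a light sideways push, never clamp it or lean on the scale, and leave the other things on the table where they are.

Things in the scene. Friction and masses are not known exactly. Their poses are not given: they have to be found in the camera images.
- scale: Beam scale fixed to the table, placed and turned differently each time: white base 120 x 270 x 56 mm, steel beam 430 mm long on a pivot 105 mm above the table. Origin on the table under the pivot; z up, +y level from the pivot towards the round pan, -y along the notched arm with the poise, +x towards the index plate (white, upright, 84 mm wide, top at 255 mm, 78 mm to the +x side).
- beam (a joint): Tilt of the beam, rad, a turn about the scale's +x: 0 level, pointer at the mark; positive pan up, poise arm down; stops at -0.09 and 0.09. Near level, one notch outwards (away from the pivot) adds about 0.028. Pushing the poise also tilts it: it tells the balance only when nothing touches, after 1 s. Within 0.02 either way (3 mm at the pointer's tip) counts as centred; some notch always does it.
- pointer_tip (a point): Tip of the dark upright pointer, 150 mm above the pivot and 88 mm to the scale's +x side, 3 mm wide; it moves along the scale's y, in front of the index plate: towards the poise arm as the pan goes up.
- centre_mark (a point): Where the pointer tip stands when centred: at the black mark, 6 mm wide, in the middle of the index plate's upper edge. Fixed to the scale.
- pan_top (a point): Centre of the upper face of the round steel pan, 150 mm across, rim 4 mm high; 130 mm from the pivot along the scale's +y, 140 mm above the table when level, 12 mm more or less at the stops. A linkage keeps it level. Empty it stands high; it sinks under the canister to or near its lower stop, and weighs the same wherever the canister stands.
- poise_post (a point): Centre of the top of the poise's upright post, 22 x 22 mm. The dark poise straddles the beam, 22 mm long at every height, 33 mm wide below the post. From the beam's centre line: post top 82 mm up, post foot 28 mm up, notched edge 11 mm up. It tilts with the beam. A sprung pawl holds it: 3 to 5 N along the beam moves it over a tooth; past about 7 of the 10 mm it drops on into the next notch.
- poise (a joint): Travel of the poise along the arm, m: 0 is 90 mm from the pivot; grows outwards to the end stop at 0.18. A notch every 10 mm, at 0, 0.01, 0.02 and so on. It starts near the pivot end; the canister always needs it 20 mm or more farther out, how far depends on its unknown weight.
- pawl (a joint): Lift of the small sprung pawl inside the poise in m: 0 or slightly less is seated in a notch, 0.0015 is riding on a tooth.
- canister_mid (a point): Centre of the upright metal canister with a lid, 60 mm across (lid 63 mm), 90 mm high plus a lid knob 8 mm high; this point is 45 mm above its foot, the lid begins 76 mm above its foot. Weight unknown, 0.35 to 0.63 kg.
- pastry_box: Bystander: closed card box 90 x 140 x 70 mm, origin under its centre. Leave it.
- jar: Bystander: glass jar 70 mm across, 100 mm high, origin under its centre. Leave it.
- icing_tub: Bystander: low white tub 98 mm across, 60 mm high, origin under its centre. Leave it.
Not all that is in view belongs to the job. Leave any purple or red look-alike of the part that bears canister_mid alone.

How it is judged:
By the outcome, as a careful person would: the job done as asked, in the order asked, and still so for the second after the job is handed in, with the robot touching nothing.
It also fails if it takes over 72 s, if anything falls off the work surface, if the arm or the gripper's body presses on something with over 40 N, if the wrist force passes 120 N, or if a joint passes its speed limit or range.

ROBOT

A 7-joint arm with a two-finger parallel gripper is mounted at the origin on the work surface. World frame = base frame: x ahead of the robot, y to its left, z up, the work surface at z = 0. Lengths are in m, angles in rad, forces in N, time in s.
With the tool pointing down it reaches from about 0.425 to 0.875 m from the base axis. Payload 8.4 kg.
Tool frame: the origin (TCP) lies midway between the tips of the shut fingers; the grasp point (between the pads) lies 19 mm behind it (manip.pinch_z is the distance from the TCP to the grasp point, in m); z points along the fingers, y is the line along which they close (so a half turn about z gives the same grasp; the last joint's range is limited). The gripper opens to 87 mm and grips with 3 to 60 N. Pads are 19 mm wide; open, the fingers measure 117 mm over their backs; the gripper's body (75 mm by 190 mm) begins 51 mm behind the grasp point.
Start: joints at [1.22, 0.333, 0.04, 1.465, -0.013, 1.343, -0.059], TCP at [0.162, -0.629, 0.223] pointing down, gripper open.
Joint ranges: [-2.58, 2.58], [-0.38, 2.09], [-1.3, 1.39], [0.25, 2.4], [-1.5, 4.64], [0.08, 2.09], [-2.65, 2.65]. Speed limits (rad/s): [2.22, 2.22, 2.79, 2.79, 3.14, 3.14, 3.14].

INTERFACE

Orientations are given as [roll, pitch, yaw] about the fixed x, y, z axes, in that order (R = Rz(yaw) Ry(pitch) Rx(roll)).
In Python, from station import manip gives the robot as it stands.
- The arm moves only by the tool carry_out, never from a script. Its argument "rows" is a list of rows, each an object of numbers: "tx", "ty", "tz": the shift along the tool's x, y, z scaled (see below); "spin": the turn about the tool's z scaled (see below). In form: [{"tx": .., "ty": .., "tz": .., "spin": ..}, ...]. A call has 1 to 20 rows; each row is the pose to reach, as a shift and turn from the pose commanded when the call began, along the tool's axes at that moment, turning the shorter way round; what a row does not reach only later rows make up. The controller multiplies each number of a shift by 0.6 m and each number of a turn by 180 degrees. A row lasts 1/10 s, in which the tool goes at most 50 mm and 8.59 degrees, less where a joint would pass 70% of its speed; a pose out of reach is approached as far as the arm can. A call with a number of a shift or a turn outside -1 to 1 is refused whole. A call with a gripper value outside its range is refused whole. "claw" is the opening, from -1 (shut) to 1 (fully open), set as the call begins (left out, the last holds). The fingers move at their own pace and stop on an object; the grip force is fixed at half the most. Time passes only in rows, so rows that repeat a pose let the fingers close. It gives the time, the measured TCP pose, the force, the opening and the grip force at its end, in the units of the state.
- manip.observe(): the state, without advancing time (a new reading comes with each control period).
- manip.capture(name): name is "side" or "top" or "wrist"; returns the picture (420x560x3 uint8, blue, green, red); there is no depth.
- manip.calibration(name): a dict with "fov_y" (degrees; the focal length in pixels is half the picture's height over the tangent of half this angle, whatever the lens; pixels are square), "cx", "cy" (the principal point, pixels), "dist" ([k1, k2, p1, p2, k3] as OpenCV has them; the pictures are not rectified), "R" (3x3) and "t" (3): a world point X has camera coordinates R X + t; the wrist camera has in their place "T_tool_cam" (4x4, takes a point from camera to tool coordinates, whose origin is the TCP and whose axes are the flange's). Camera axes: x right, y down, z forward; pixel columns grow to the right and rows downward; lengths in m; the calibration is good to about 2 mm. A picture is of the moment at which its call begins: read the wrist's pose just before it. calibration takes no time and is no camera call.
- manip.close_job(): hands the job in; it is judged then, once.
Trained networks look in the newest picture that a camera, given by its name, has taken for a name from the list of things; names that differ only in an ending like _2 or _b are one class to them, and where a whole thing is asked for, a point or a joint stands for the part that bears it (a point fixed in the world has none). Each returns a list of dicts, best first, with "score" (0 to 1); they miss things now and then, are a little off and sometimes report something else, mostly with a low value. They report only what shows in the picture. A call takes as long as a camera call. They do not tell look-alikes from the thing itself.
- manip.recognise(camera, thing): "extent" ([left, top, right, bottom] in pixels, round what is visible of it).
- manip.trace(camera, thing): "pixels" (420x560 bool, what is visible of it) and "extent" ([left, top, right, bottom] in pixels, round what is visible of it).
- manip.place_of(camera, thing): "centre" ([column, row] in pixels: a listed point, or the origin of a listed thing).
The state is a dict: "t": time; "joint_pos": joint angles; "joint_velocities": joint speeds; "effort": joint torques, N m; "tcp_pos": TCP position; "ee_rot": TCP orientation; "force": force on the tool from outside, world axes, zero at the start; "torque": the same for the moment, N m; "gripper_width": opening from 0.0 (shut) to 1.0 (fully open); "gripper_force": force on a finger pad.
Only numpy, scipy, OpenCV 4.12 (cv2) and the standard library are available. Lean on these libraries where they do the work, as an engineer would, in place of code of your own. Each camera call takes 0.05 s, during which the arm holds its last target. There are 200 camera calls.

## Working session

There is one attempt and no reset: what is moved stays moved. The work goes in short steps, Python scripts to look and compute and a tool call to move; the robot and the scene stay as the last step left them, time stands still between calls to the robot, and variables do not carry over. Pictures are saved under pics/ and viewed, at most 10 in all, crops included, and the job is handed in when it is done.

Besides the shell and the picture viewer there is one more tool, called as name(argument=value, ...) on one line, values as JSON. carry_out: Moves the arm, as the interface text tells. Its arguments: {"type":"object","properties":{"rows":{"type":"array"},"claw":{"type":"number"}},"required":["rows"]}

```bash
mkdir -p pics; cat > h.py <<'E'
import numpy as np, cv2, json
from station import manip as m
from scipy.spatial.transform import Rotation as Ro
def cal(n):
    c=m.calibration(n); f=210/np.tan(np.radians(c["fov_y"])/2)
    K=np.array([[f,0,c["cx"]],[0,f,c["cy"]],[0,0,1]]); return c,K,np.array(c["dist"],float)
def Rt(n,c,s=None):
    if "R" in c: return np.array(c["R"]),np.array(c["t"])
    s=s or m.observe(); T=np.eye(4); T[:3,:3]=Ro.from_euler('xyz',s["ee_rot"]).as_matrix(); T[:3,3]=s["tcp_pos"]
    W=np.linalg.inv(T@np.array(c["T_tool_cam"])); return W[:3,:3],W[:3,3]
def ray(n,px):
    c,K,d=cal(n); R,t=Rt(n,c)
    u=cv2.undistortPoints(np.array([[px]],float),K,d)[0,0]
    v=R.T@np.array([u[0],u[1],1]); return -R.T@t, v/np.linalg.norm(v)
def atz(n,px,z):
    o,v=ray(n,px); return o+v*(z-o[2])/v[2]
def tri(obs):
    A=np.zeros((3,3));b=np.zeros(3)
    for n,px in obs:
        o,v=ray(n,px);P=np.eye(3)-np.outer(v,v);A+=P;b+=P@o
    x=np.linalg.solve(A,b)
    return x,[float(np.linalg.norm(np.cross(x-ray(n,p)[0],ray(n,p)[1]))) for n,p in obs]
def proj(n,X):
    c,K,d=cal(n);R,t=Rt(n,c)
    return cv2.projectPoints(np.array(X,float).reshape(-1,1,3),cv2.Rodrigues(R)[0],t,K,d)[0][:,0]
E
cat > a.py <<'E'
from h import *
np.set_printoptions(precision=3,suppress=True)
print(m.observe()["tcp_pos"],m.observe()["ee_rot"])
for n in ["side","top"]:
    im=m.capture(n); cv2.imwrite(f"pics/{n}0.png",im)
    for th in ["scale","pan_top","poise_post","pointer_tip","centre_mark","canister_mid","pastry_box","jar","icing_tub"]:
        print(n,th,[(np.round(r["centre"],1).tolist(),round(r["score"],2)) for r in m.place_of(n,th)][:4])
E
python3 a.py
```

```text
[ 0.162 -0.629  0.222] [-3.14   0.     0.252]
side scale [([254.0, 251.8], 0.7)]
side pan_top [([224.4, 246.4], 0.97)]
side poise_post [([278.9, 202.9], 0.52), ([225.1, 246.8], 0.32), ([189.9, 246.9], 0.24)]
side pointer_tip [([234.9, 182.7], 0.41)]
side centre_mark [([232.9, 183.2], 0.8)]
side canister_mid [([184.4, 353.5], 0.85), ([241.1, 367.8], 0.71), ([221.3, 335.0], 0.69), ([202.4, 307.8], 0.55)]
side pastry_box [([264.1, 185.5], 0.7)]
side jar [([189.4, 248.1], 0.83)]
side icing_tub [([385.8, 201.6], 0.71)]
top scale [([265.4, 202.3], 0.55)]
top pan_top [([264.2, 153.3], 0.62), ([211.3, 188.1], 0.61)]
top poise_post [([299.6, 201.8], 0.68)]
top pointer_tip [([157.0, 242.3], 0.7), ([420.0, 272.5], 0.33)]
top centre_mark [([264.8, 153.4], 0.67)]
top canister_mid [([118.7, 229.2], 0.97), ([146.7, 282.1], 0.96), ([159.5, 238.4], 0.84), ([171.7, 206.6], 0.62)]
top pastry_box [([342.7, 147.5], 0.89)]
top jar [([218.6, 143.7], 0.94)]
top icing_tub [([419.1, 271.9], 0.64), ([217.0, 142.8], 0.37)]
```

View pics/side0.png

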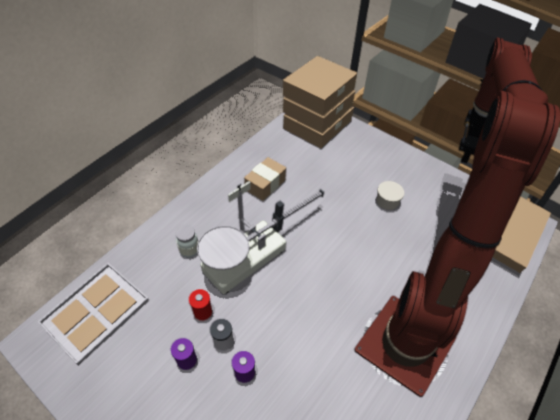

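View pics/top0.png

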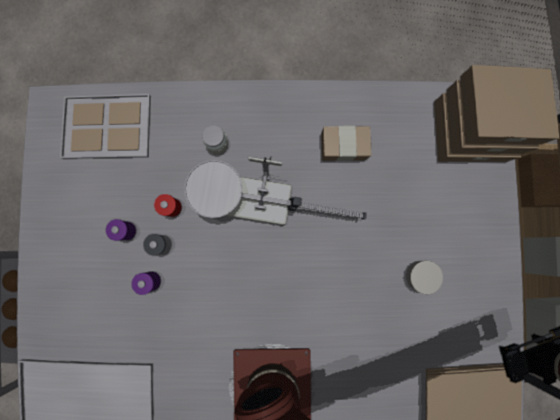

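The top view shows four canisters: red (165,206), purple (118,230), purple (145,284) and grey metal (155,244; side 221,335). The grey one fits, since the red and purple ones are the look-alikes. The pan is at (214,190), the poise at (296,202) and the index plate at (265,160).

```bash
cat > b.py <<'E'
from h import *
np.set_printoptions(precision=4,suppress=True)
ob={"can":[("side",[221.3,335]),("top",[159.5,238.4])],
"pan":[("side",[224.4,246.4]),("top",[211.3,188.1])],
"post":[("side",[278.9,202.9]),("top",[299.6,201.8])],
"mark":[("side",[232.9,183.2]),("top",[264.8,153.4])]}
for k,o in ob.items(): print(k,*tri(o))
for n in ["side","top"]:
    for th in ["canister_mid","pan_top"]:
        print(n,th,[(np.round(r["extent"],1).tolist(),round(r["score"],2)) for r in m.recognise(n,th)][:4])
for n in ["side","top"]: print(n, ray(n,[280,210]))
a=cv2.imread("pics/top0.png")[130:310,90:390]; b=cv2.imread("pics/side0.png")[160:400,150:350]
cv2.imwrite("pics/crop.png",np.hstack([cv2.resize(a,(450,270*1)),cv2.resize(b,(225,270))])) if 0 else cv2.imwrite("pics/crop.png",cv2.resize(a,None,fx=2.6,fy=2.6,interpolation=cv2.INTER_CUBIC))
E
python3 b.py
```

```text
can [0.4424 0.3293 0.0252] [0.005766137298372852, 0.005766137298372843]
pan [0.5746 0.1539 0.1605] [0.004233648735455156, 0.004233648735455284]
post [ 0.5412 -0.075   0.173 ] [0.003435005708679008, 0.0034350057086787954]
mark [0.6498 0.0133 0.263 ] [0.0030716388074115354, 0.0030716388074113143]
side canister_mid [([173.0, 339.7, 197.9, 368.9], 0.88), ([230.6, 350.0, 255.8, 383.7], 0.88), ([209.0, 319.7, 233.4, 352.7], 0.75), ([191.3, 292.1, 211.7, 321.2], 0.56)]
side pan_top [([198.9, 225.7, 251.1, 267.1], 0.84)]
top canister_mid [([103.6, 217.3, 135.2, 240.2], 0.78), ([128.9, 269.8, 161.3, 295.3], 0.75), ([143.5, 231.9, 174.8, 256.5], 0.69), ([156.6, 193.8, 185.2, 214.1], 0.56)]
top pan_top [([184.6, 161.2, 240.8, 218.2], 0.74)]
side (array([0.0135, 0.6384, 1.2187]), array([ 0.3769, -0.5107, -0.7728]))
top (array([ 0.4351, -0.0043,  1.1763]), array([ 0.0816, -0.021 , -0.9964]))
```

View pics/crop.png

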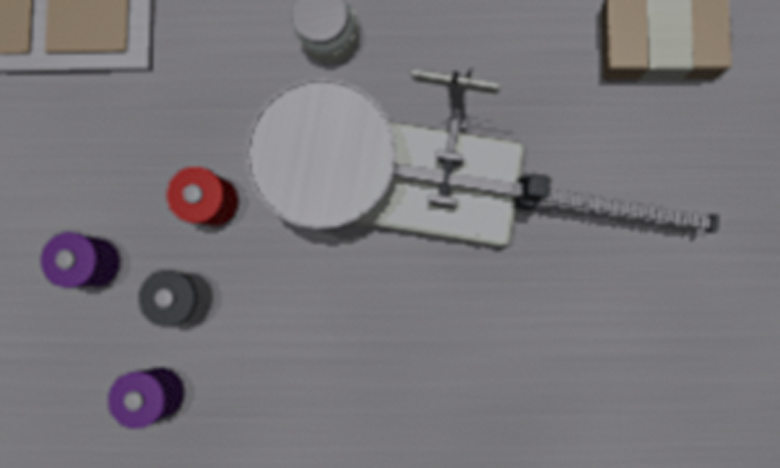

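The enlarged crop confirms it: grey canister lid at (166,297), with red up at (197,195) and purples at (70,260) and (137,400). I'm reaching for the grey one.

```bash
cat >> h.py <<'E'
def rows(*wps):
    s=m.observe(); p=np.array(s["tcp_pos"]); R=Ro.from_euler('xyz',s["ee_rot"]).as_matrix(); yaw=s["ee_rot"][2]
    for w in wps:
        d=R.T@(np.array(w[:3])-p)/0.6
        sp=-((w[3]-yaw+np.pi)%(2*np.pi)-np.pi)/np.pi if len(w)>3 else 0
        print("row tx %.4f ty %.4f tz %.4f spin %.4f"%(*d,sp), "rows needed %.1f"%(np.linalg.norm(np.array(w[:3])-p)/.05), "deg",round(sp*180/8.59,1))
E
python3 - <<'E'
from h import *
np.set_printoptions(precision=4,suppress=True)
print("lid",atz("top",[153.8,244.2],.09), "side box lid?")
print("can side mid",atz("side",[221.3,335],.045))
for c in ([165.8,205.5],[117,230],[142.7,284]): print("n",atz("top",c,.09))
print("pan",atz("top",[214,190],.152),"end",atz("top",[364.5,215.5],.09),"post",atz("top",[295.5,202],.18))
rows((.45,-.40,.33,.252),(.45,0,.33,.45),(.44,.33,.25,.45))
E
```

```text
lid [0.4304 0.3297 0.09  ] side box lid?
can side mid [0.4302 0.3317 0.045 ]
n [0.5397 0.297  0.09  ]
n [0.4709 0.4372 0.09  ]
n [0.319  0.3603 0.09  ]
pan [0.5743 0.1503 0.152 ] end [ 0.5061 -0.2674  0.09  ] post [ 0.5372 -0.0657  0.18  ]
row tx 0.5602 ty -0.2508 tz -0.1791 spin -0.0001 rows needed 7.7 deg -0.0
row tx 0.7263 ty -0.8964 tz -0.1791 spin -0.0631 rows needed 14.0 deg -1.3
row tx 0.8472 ty -1.4332 tz -0.0457 spin -0.0631 rows needed 20.0 deg -1.3
```

carry_out(rows=[{"tx": 0.56,"ty": -0.25,"tz": -0.18,"spin": 0},{"tx": 0.56,"ty": -0.25,"tz": -0.18,"spin": 0},{"tx": 0.56,"ty": -0.25,"tz": -0.18,"spin": 0},{"tx": 0.56,"ty": -0.25,"tz": -0.18,"spin": 0},{"tx": 0.56,"ty": -0.25,"tz": -0.18,"spin": 0},{"tx": 0.56,"ty": -0.25,"tz": -0.18,"spin": 0},{"tx": 0.56,"ty": -0.25,"tz": -0.18,"spin": 0},{"tx": 0.56,"ty": -0.25,"tz": -0.18,"spin": 0},{"tx": 0.73,"ty": -0.9,"tz": -0.18,"spin": -0.063},{"tx": 0.73,"ty": -0.9,"tz": -0.18,"spin": -0.063},{"tx": 0.73,"ty": -0.9,"tz": -0.18,"spin": -0.063},{"tx": 0.73,"ty": -0.9,"tz": -0.18,"spin": -0.063},{"tx": 0.73,"ty": -0.9,"tz": -0.18,"spin": -0.063},{"tx": 0.73,"ty": -0.9,"tz": -0.18,"spin": -0.063},{"tx": 0.73,"ty": -0.9,"tz": -0.18,"spin": -0.063},{"tx": 0.73,"ty": -0.9,"tz": -0.18,"spin": -0.063},{"tx": 0.73,"ty": -0.9,"tz": -0.18,"spin": -0.063},{"tx": 0.73,"ty": -0.9,"tz": -0.18,"spin": -0.063}], claw=1)

```text
t: 3.0
tcp_pos: [0.4515, 0.0037, 0.3309]
ee_rot: [3.141, -0.0, 0.453]
force: [0.6, -0.9, -0.0]
gripper_width: 1.002
gripper_force: 0.0
```

```bash
python3 - <<'E'
from h import *
print(m.observe()["tcp_pos"],m.observe()["ee_rot"])
rows((.43,.33,.22,.45))
E
```

```text
[0.45154112 0.00371585 0.33090155] [ 3.14067162e+00 -3.60910677e-04  4.52712904e-01]
row tx 0.2055 ty -0.5049 tz 0.1844 spin 0.0009 rows needed 6.9 deg 0.0
```

carry_out(rows=[{"tx": 0.205,"ty": -0.505,"tz": 0.1},{"tx": 0.205,"ty": -0.505,"tz": 0.1},{"tx": 0.205,"ty": -0.505,"tz": 0.1},{"tx": 0.205,"ty": -0.505,"tz": 0.1},{"tx": 0.205,"ty": -0.505,"tz": 0.185},{"tx": 0.205,"ty": -0.505,"tz": 0.185},{"tx": 0.205,"ty": -0.505,"tz": 0.185},{"tx": 0.205,"ty": -0.505,"tz": 0.185},{"tx": 0.205,"ty": -0.505,"tz": 0.185},{"tx": 0.205,"ty": -0.505,"tz": 0.185}])

```text
validation failed for argument at $.ro...
```

```bash
python3 - <<'E'
from h import *
s=m.observe();print(s["tcp_pos"],s["ee_rot"],s["joint_velocities"])
cv2.imwrite("pics/w1.png",m.capture("wrist"))
for th in ["canister_mid"]:
    for r in m.place_of("wrist",th): print(r, atz("wrist",r["centre"],.045))
    for r in m.recognise("wrist",th): print(r)
E
```

```text
[0.45154112 0.00371585 0.33090155] [ 3.14067162e+00 -3.60910677e-04  4.52712904e-01] [0.02921599 0.01381754 0.05275276 0.0019162  0.01443363 0.00057452
 0.01625655]
{'centre': [24.2, 72.8], 'score': 0.81} [0.43001219 0.33039386 0.045     ]
{'extent': [0.0, 122.9, 24.2, 164.1], 'score': 0.92}
{'extent': [0.0, 40.1, 69.5, 99.8], 'score': 0.6}
{'extent': [35.6, 0.0, 106.1, 24.7], 'score': 0.58}
```

View pics/w1.png

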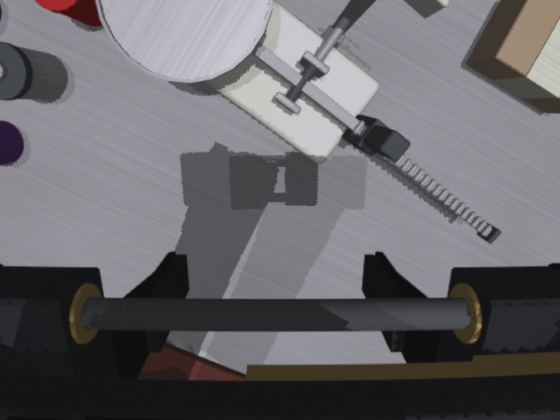

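The wrist view shows the grey canister at left (20,70), purple at (5,142) and red at (70,5). The position (0.430, 0.330) agrees across three views. The last move was refused because it lacked spin.

carry_out(rows=[{"tx": 0.205,"ty": -0.505,"tz": 0.18,"spin": 0},{"tx": 0.205,"ty": -0.505,"tz": 0.18,"spin": 0},{"tx": 0.205,"ty": -0.505,"tz": 0.18,"spin": 0},{"tx": 0.205,"ty": -0.505,"tz": 0.18,"spin": 0},{"tx": 0.205,"ty": -0.505,"tz": 0.18,"spin": 0},{"tx": 0.205,"ty": -0.505,"tz": 0.18,"spin": 0},{"tx": 0.205,"ty": -0.505,"tz": 0.18,"spin": 0},{"tx": 0.205,"ty": -0.505,"tz": 0.18,"spin": 0},{"tx": 0.205,"ty": -0.505,"tz": 0.18,"spin": 0},{"tx": 0.205,"ty": -0.505,"tz": 0.18,"spin": 0},{"tx": 0.205,"ty": -0.505,"tz": 0.18,"spin": 0}])

```text
t: 4.25
tcp_pos: [0.4319, 0.3272, 0.223]
ee_rot: [3.141, -0.001, 0.446]
force: [0.3, -0.1, -0.1]
gripper_width: 0.998
gripper_force: 0.0
```

```bash
python3 - <<'E'
from h import *
s=m.observe();print(s["tcp_pos"],s["ee_rot"],s["joint_pos"])
cv2.imwrite("pics/w2.png",m.capture("wrist"))
for r in m.place_of("wrist","canister_mid"): print(r, atz("wrist",r["centre"],.045))
rows((.43,.33,.036,.45))
E
```

```text
[0.43191777 0.32718539 0.22295252] [ 3.14062648e+00 -6.81778128e-04  4.46416624e-01] [ 0.07617341  0.21391923 -0.91261336  1.69272007  0.17542699  1.32022369
 -1.99350589]
{'centre': [197.1, 275.1], 'score': 0.71} [0.31430445 0.36302956 0.045     ]
row tx -0.0010 ty -0.0049 tz 0.3118 spin -0.0009 rows needed 3.7 deg -0.0
```

carry_out(rows=[{"tx": 0,"ty": -0.004,"tz": 0.08,"spin": 0},{"tx": 0,"ty": -0.004,"tz": 0.12,"spin": 0},{"tx": 0,"ty": -0.004,"tz": 0.16,"spin": 0},{"tx": 0,"ty": -0.004,"tz": 0.2,"spin": 0},{"tx": 0,"ty": -0.004,"tz": 0.24,"spin": 0},{"tx": 0,"ty": -0.004,"tz": 0.28,"spin": 0},{"tx": 0,"ty": -0.004,"tz": 0.31,"spin": 0},{"tx": 0,"ty": -0.004,"tz": 0.31,"spin": 0},{"tx": 0,"ty": -0.004,"tz": 0.31,"spin": 0}])

```text
t: 5.25
tcp_pos: [0.43, 0.3309, 0.0372]
ee_rot: [3.142, -0.0, 0.449]
force: [0.1, 0.5, 0.1]
gripper_width: 0.999
gripper_force: 0.0
```

carry_out(rows=[{"tx": 0,"ty": 0,"tz": 0,"spin": 0},{"tx": 0,"ty": 0,"tz": 0,"spin": 0},{"tx": 0,"ty": 0,"tz": 0,"spin": 0},{"tx": 0,"ty": 0,"tz": 0,"spin": 0},{"tx": 0,"ty": 0,"tz": 0,"spin": 0},{"tx": 0,"ty": 0,"tz": 0,"spin": 0},{"tx": 0,"ty": 0,"tz": 0,"spin": 0},{"tx": 0,"ty": 0,"tz": 0,"spin": 0}], claw=-1)

```text
t: 6.05
tcp_pos: [0.43, 0.3311, 0.037]
ee_rot: [3.141, -0.0, 0.449]
force: [-0.9, -1.9, 7.3]
gripper_width: 0.713
gripper_force: 30.0
```

```bash
python3 - <<'E'
from h import *
rows((.43,.33,.245),(.571,.156,.245,1.55))
E
```

```text
row tx -0.0005 ty 0.0018 tz -0.3467 spin 0.0000 rows needed 4.2 deg 0.0
row tx 0.0851 ty 0.3651 tz -0.3465 spin -0.3503 rows needed 6.1 deg -7.3
```

carry_out(rows=[{"tx": 0,"ty": 0,"tz": -0.05,"spin": 0},{"tx": 0,"ty": 0,"tz": -0.12,"spin": 0},{"tx": 0,"ty": 0,"tz": -0.19,"spin": 0},{"tx": 0,"ty": 0,"tz": -0.26,"spin": 0},{"tx": 0,"ty": 0,"tz": -0.31,"spin": 0},{"tx": 0,"ty": 0,"tz": -0.345,"spin": 0},{"tx": 0.01,"ty": 0.05,"tz": -0.345,"spin": -0.04},{"tx": 0.02,"ty": 0.1,"tz": -0.345,"spin": -0.08},{"tx": 0.033,"ty": 0.15,"tz": -0.345,"spin": -0.12},{"tx": 0.045,"ty": 0.2,"tz": -0.345,"spin": -0.16},{"tx": 0.057,"ty": 0.25,"tz": -0.345,"spin": -0.2},{"tx": 0.07,"ty": 0.3,"tz": -0.345,"spin": -0.24},{"tx": 0.08,"ty": 0.34,"tz": -0.345,"spin": -0.28},{"tx": 0.085,"ty": 0.365,"tz": -0.345,"spin": -0.32},{"tx": 0.085,"ty": 0.365,"tz": -0.345,"spin": -0.35},{"tx": 0.085,"ty": 0.365,"tz": -0.345,"spin": -0.35},{"tx": 0.085,"ty": 0.365,"tz": -0.345,"spin": -0.35},{"tx": 0.085,"ty": 0.365,"tz": -0.345,"spin": -0.35}])

```text
t: 7.85
tcp_pos: [0.5702, 0.1566, 0.2433]
ee_rot: [-3.141, 0.0, 1.548]
force: [0.7, -0.4, -5.7]
gripper_width: 0.713
gripper_force: 30.0
```

```bash
python3 - <<'E'
from h import *
np.set_printoptions(precision=4,suppress=True)
s=m.observe();print(s["tcp_pos"],s["ee_rot"],s["joint_pos"],s["force"])
for n in ["side","top","wrist"]:
    im=m.capture(n)
    cv2.imwrite(f"pics/{n}3.png",im)
    for th in ["canister_mid","pan_top","poise_post","centre_mark","pointer_tip"]: print(n,th,[(np.round(r["centre"],1).tolist(),round(r["score"],2)) for r in m.place_of(n,th)][:4])
rows((.571,.156,.2,1.55))
a=cv2.imread("pics/side3.png")[130:340,150:350]; b=cv2.imread("pics/wrist3.png")
cv2.imwrite("pics/c3.png",np.hstack([cv2.resize(a,(400,420)),cv2.resize(b,(400,300)) if 0 else b[:,:400]]))
E
```

```text
[0.5702 0.1566 0.2433] [-3.1411  0.0001  1.5481] [ 0.4233  0.343  -0.96    1.545   0.2831  1.402  -0.5799] [ 0.7124 -0.4319 -5.6587]
side canister_mid [([185.1, 354.2], 0.84), ([221.0, 229.8], 0.8), ([243.7, 367.2], 0.77), ([203.5, 305.1], 0.67)]
side pan_top [([224.5, 246.6], 0.73)]
side poise_post [([279.0, 201.5], 0.75)]
side centre_mark [([235.4, 185.0], 0.57)]
side pointer_tip []
top canister_mid [([145.1, 285.1], 0.72), ([122.5, 229.9], 0.67)]
top pan_top [([213.4, 187.7], 0.89)]
top poise_post [([297.8, 202.9], 0.52)]
top centre_mark [([263.8, 154.1], 0.93)]
top pointer_tip []
wrist canister_mid []
wrist pan_top []
wrist poise_post []
wrist centre_mark []
wrist pointer_tip []
row tx -0.0001 ty 0.0005 tz 0.0726 spin -0.0002 rows needed 0.9 deg -0.0
```

View pics/c3.png

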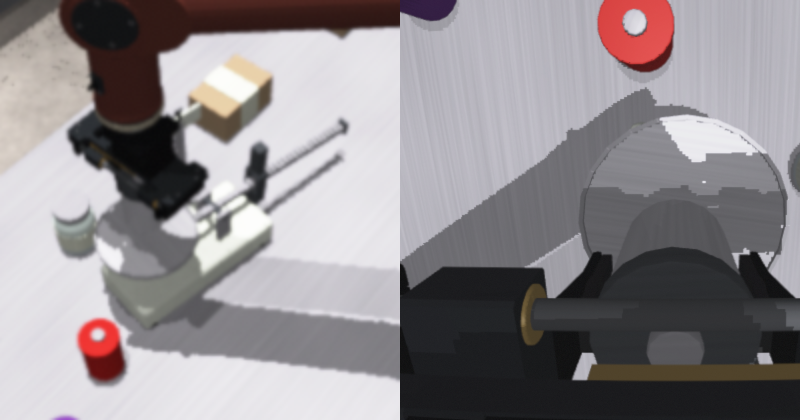

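The canister hangs over the pan (pan at about (285,200) in the wrist half, red canister clear). The wrist force suggests about 0.58 kg. Now I lower it slowly.

carry_out(rows=[{"tx": 0,"ty": 0,"tz": 0.04,"spin": 0},{"tx": 0,"ty": 0,"tz": 0.07,"spin": 0},{"tx": 0,"ty": 0,"tz": 0.08,"spin": 0},{"tx": 0,"ty": 0,"tz": 0.085,"spin": 0},{"tx": 0,"ty": 0,"tz": 0.09,"spin": 0},{"tx": 0,"ty": 0,"tz": 0.095,"spin": 0},{"tx": 0,"ty": 0,"tz": 0.1,"spin": 0},{"tx": 0,"ty": 0,"tz": 0.105,"spin": 0},{"tx": 0,"ty": 0,"tz": 0.11,"spin": 0},{"tx": 0,"ty": 0,"tz": 0.115,"spin": 0},{"tx": 0,"ty": 0,"tz": 0.115,"spin": 0},{"tx": 0,"ty": 0,"tz": 0.115,"spin": 0}])

```text
t: 9.95
tcp_pos: [0.5706, 0.1561, 0.1745]
ee_rot: [-3.141, -0.0, 1.549]
force: [0.7, 0.5, -3.3]
gripper_width: 0.712
gripper_force: 30.0
```

carry_out(rows=[{"tx": 0,"ty": 0,"tz": 0.003,"spin": 0},{"tx": 0,"ty": 0,"tz": 0.006,"spin": 0},{"tx": 0,"ty": 0,"tz": 0.009,"spin": 0},{"tx": 0,"ty": 0,"tz": 0.011,"spin": 0},{"tx": 0,"ty": 0,"tz": 0.011,"spin": 0},{"tx": 0,"ty": 0,"tz": 0.011,"spin": 0}])

```text
t: 10.55
tcp_pos: [0.5706, 0.156, 0.1679]
ee_rot: [-3.141, 0.0, 1.549]
force: [-1.2, -0.6, -3.5]
gripper_width: 0.714
gripper_force: 30.0
```

carry_out(rows=[{"tx": 0,"ty": 0,"tz": 0.002,"spin": 0},{"tx": 0,"ty": 0,"tz": 0.004,"spin": 0},{"tx": 0,"ty": 0,"tz": 0.004,"spin": 0},{"tx": 0,"ty": 0,"tz": 0.004,"spin": 0}])

```text
t: 10.95
tcp_pos: [0.5706, 0.1559, 0.1655]
ee_rot: [-3.141, 0.0, 1.549]
force: [-1.6, -0.3, -2.7]
gripper_width: 0.715
gripper_force: 30.0
```

carry_out(rows=[{"tx": 0,"ty": 0,"tz": 0.0015,"spin": 0},{"tx": 0,"ty": 0,"tz": 0.0025,"spin": 0},{"tx": 0,"ty": 0,"tz": 0.0025,"spin": 0},{"tx": 0,"ty": 0,"tz": 0.0025,"spin": 0}])

```text
t: 11.35
tcp_pos: [0.5708, 0.156, 0.1652]
ee_rot: [3.141, 0.001, 1.549]
force: [-5.2, -3.6, 8.2]
gripper_width: 0.713
gripper_force: 30.0
```

At the lower stop. I back off a touch and open.

carry_out(rows=[{"tx": 0,"ty": 0,"tz": -0.0015,"spin": 0},{"tx": 0,"ty": 0,"tz": -0.0018,"spin": 0},{"tx": 0,"ty": 0,"tz": -0.0018,"spin": 0}])

```text
t: 11.65
tcp_pos: [0.5708, 0.156, 0.1653]
ee_rot: [3.141, 0.0, 1.549]
force: [-2.4, -2.4, 0.5]
gripper_width: 0.714
gripper_force: 30.0
```

carry_out(rows=[{"tx": 0,"ty": 0,"tz": 0,"spin": 0},{"tx": 0,"ty": 0,"tz": 0,"spin": 0},{"tx": 0,"ty": 0,"tz": 0,"spin": 0},{"tx": 0,"ty": 0,"tz": 0,"spin": 0},{"tx": 0,"ty": 0,"tz": 0,"spin": 0},{"tx": 0,"ty": 0,"tz": 0,"spin": 0},{"tx": 0,"ty": 0,"tz": 0,"spin": 0},{"tx": 0,"ty": 0,"tz": 0,"spin": 0}], claw=1)

```text
t: 12.45
tcp_pos: [0.5708, 0.1561, 0.1652]
ee_rot: [3.141, -0.0, 1.549]
force: [1.0, -0.5, 0.4]
gripper_width: 1.0
gripper_force: 0.0
```

carry_out(rows=[{"tx": 0,"ty": 0,"tz": -0.02,"spin": 0},{"tx": 0,"ty": 0,"tz": -0.06,"spin": 0},{"tx": 0,"ty": 0,"tz": -0.12,"spin": 0},{"tx": 0,"ty": 0,"tz": -0.2,"spin": 0},{"tx": 0,"ty": 0,"tz": -0.26,"spin": 0},{"tx": -0.08,"ty": -0.07,"tz": -0.28,"spin": 0.04},{"tx": -0.16,"ty": -0.1,"tz": -0.28,"spin": 0.08},{"tx": -0.24,"ty": -0.12,"tz": -0.28,"spin": 0.12},{"tx": -0.32,"ty": -0.12,"tz": -0.28,"spin": 0.16},{"tx": -0.36,"ty": -0.12,"tz": -0.28,"spin": 0.2},{"tx": -0.36,"ty": -0.12,"tz": -0.28,"spin": 0.24},{"tx": -0.36,"ty": -0.12,"tz": -0.28,"spin": 0.28},{"tx": -0.36,"ty": -0.12,"tz": -0.28,"spin": 0.32},{"tx": -0.36,"ty": -0.12,"tz": -0.28,"spin": 0.36},{"tx": -0.36,"ty": -0.12,"tz": -0.28,"spin": 0.4},{"tx": -0.36,"ty": -0.12,"tz": -0.28,"spin": 0.44},{"tx": -0.36,"ty": -0.12,"tz": -0.28,"spin": 0.48},{"tx": -0.36,"ty": -0.12,"tz": -0.28,"spin": 0.52},{"tx": -0.36,"ty": -0.12,"tz": -0.28,"spin": 0.534}])

```text
t: 14.35
tcp_pos: [0.4941, -0.0579, 0.3341]
ee_rot: [3.141, -0.001, -0.132]
force: [0.8, 0.9, 0.2]
gripper_width: 1.001
gripper_force: 0.0
```

```bash
python3 - <<'E'
from h import *
np.set_printoptions(precision=4,suppress=True)
s=m.observe();print(s["tcp_pos"],s["ee_rot"],s["joint_pos"],s["force"])
P={}
for n in ["side","top","wrist"]:
    im=m.capture(n)
    cv2.imwrite(f"pics/{n}4.png",im)
    for th in ["canister_mid","pan_top","poise_post","centre_mark","pointer_tip","scale"]:
        q=m.place_of(n,th); P[n,th]=q
        print(n,th,[(np.round(r["centre"],1).tolist(),round(r["score"],2)) for r in q][:4])
for q in P["wrist","poise_post"]: print("post",atz("wrist",q["centre"],.196))
for q in P["wrist","centre_mark"]: print("mark",atz("wrist",q["centre"],.255))
for q in P["top","pan_top"]: print("pan",atz("top",q["centre"],.128))
E
```

```text
[ 0.4941 -0.0579  0.3341] [ 3.1415 -0.0009 -0.1324] [ 0.8046  0.0241 -0.7804  1.6087  0.0172  1.5149 -1.6798] [0.847  0.8701 0.1588]
side canister_mid [([203.9, 307.7], 0.91), ([223.3, 244.1], 0.71), ([184.9, 352.2], 0.64)]
side pan_top [([225.4, 253.6], 0.86)]
side poise_post [([277.3, 204.4], 0.62)]
side centre_mark [([236.2, 183.7], 0.58)]
side pointer_tip []
side scale []
top canister_mid [([148.3, 283.8], 0.91), ([121.6, 231.7], 0.85), ([168.3, 205.8], 0.76), ([212.1, 188.2], 0.55)]
top pan_top [([213.7, 190.7], 0.8)]
top poise_post []
top centre_mark [([264.6, 153.8], 0.83)]
top pointer_tip []
top scale [([263.8, 204.6], 0.96)]
wrist canister_mid [([32.0, 146.1], 0.77), ([136.0, 9.7], 0.33)]
wrist pan_top [([548.3, 242.1], 0.38)]
wrist poise_post [([113.8, 8.0], 0.66), ([267.9, 147.5], 0.6)]
wrist centre_mark [([134.3, 8.5], 0.66)]
wrist pointer_tip []
wrist scale [([547.4, 239.8], 0.6), ([206.5, 128.0], 0.56)]
post [0.6621 0.0455 0.196 ]
post [ 0.54   -0.0576  0.196 ]
mark [0.642  0.0104 0.255 ]
pan [0.5756 0.1548 0.128 ]
```

View pics/wrist4.png

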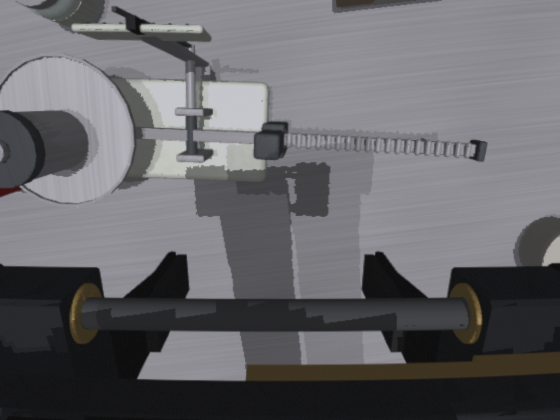

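The wrist view shows the canister on the sunken pan at left (70,130), the mark on the plate edge near (137,29), and the pointer tip off towards the pan (117,10). The post top is at (267,145) and the beam end at (478,150). The poise is near travel 0.

```bash
python3 - <<'E'
from h import *
np.set_printoptions(precision=4,suppress=True)
a=atz("wrist",[75,28],.255);b=atz("wrist",[206,28],.255);e=atz("wrist",[478,142],.14);p=atz("wrist",[267,145],.196)
for k,u,v in(("plate",a,b),("beam",p,e)):
    d=u-v;print(k,u,v,np.linalg.norm(d[:2]),"yaw",-np.arctan2(d[0],d[1]))
print(tri([("side",[277.3,204.4]),("wrist",[267,145])]))
E
```

```text
plate [0.6371 0.0505 0.255 ] [ 0.6242 -0.0316  0.255 ] 0.08316337180336292 yaw -0.15548091709057316
beam [ 0.5421 -0.0572  0.196 ] [ 0.514  -0.2644  0.14  ] 0.20910726078523448 yaw -0.134835785259683
(array([ 0.5399, -0.0575,  0.1832]), [0.0012233192533697263, 0.0012233192533696814])
```

```bash
python3 - <<'E'
from h import *
rows((.5464,-.0264,.334,-.15),(.5464,-.0264,.16,-.15))
E
```

```text
row tx 0.0796 ty -0.0640 tz -0.0014 spin 0.0069 rows needed 1.2 deg 0.1
row tx 0.0796 ty -0.0640 tz 0.2886 spin 0.0069 rows needed 3.7 deg 0.1
```

carry_out(rows=[{"tx": 0.08,"ty": -0.064,"tz": 0,"spin": 0.006},{"tx": 0.08,"ty": -0.064,"tz": 0,"spin": 0.006},{"tx": 0.08,"ty": -0.064,"tz": 0,"spin": 0.006},{"tx": 0.08,"ty": -0.064,"tz": 0,"spin": 0.006},{"tx": 0.08,"ty": -0.064,"tz": 0,"spin": 0.006},{"tx": 0.08,"ty": -0.064,"tz": 0,"spin": 0.006},{"tx": 0.08,"ty": -0.064,"tz": 0.08,"spin": 0.006},{"tx": 0.08,"ty": -0.064,"tz": 0.15,"spin": 0.006},{"tx": 0.08,"ty": -0.064,"tz": 0.2,"spin": 0.006},{"tx": 0.08,"ty": -0.064,"tz": 0.24,"spin": 0.006},{"tx": 0.08,"ty": -0.064,"tz": 0.27,"spin": 0.006},{"tx": 0.08,"ty": -0.064,"tz": 0.288,"spin": 0.006},{"tx": 0.08,"ty": -0.064,"tz": 0.288,"spin": 0.006},{"tx": 0.08,"ty": -0.064,"tz": 0.288,"spin": 0.006}], claw=-1)

```text
t: 16.8
tcp_pos: [0.5469, -0.0265, 0.1613]
ee_rot: [3.142, -0.001, -0.147]
force: [0.8, 0.1, 0.6]
gripper_width: 0.005
gripper_force: 0.0
```

carry_out(rows=[{"tx": 0,"ty": 0.008,"tz": 0,"spin": 0},{"tx": 0,"ty": 0.014,"tz": 0,"spin": 0},{"tx": 0,"ty": 0.018,"tz": 0,"spin": 0},{"tx": 0,"ty": 0.022,"tz": 0,"spin": 0},{"tx": 0,"ty": 0.026,"tz": 0,"spin": 0},{"tx": 0,"ty": 0.03,"tz": 0,"spin": 0},{"tx": 0,"ty": 0.034,"tz": 0,"spin": 0},{"tx": 0,"ty": 0.038,"tz": 0,"spin": 0},{"tx": 0,"ty": 0.042,"tz": 0,"spin": 0},{"tx": 0,"ty": 0.046,"tz": 0,"spin": 0},{"tx": 0,"ty": 0.05,"tz": 0,"spin": 0},{"tx": 0,"ty": 0.054,"tz": 0,"spin": 0},{"tx": 0,"ty": 0.058,"tz": 0,"spin": 0},{"tx": 0,"ty": 0.062,"tz": 0,"spin": 0},{"tx": 0,"ty": 0.062,"tz": 0,"spin": 0}])

```text
t: 18.3
tcp_pos: [0.5411, -0.0634, 0.1603]
ee_rot: [-3.141, 0.0, -0.148]
force: [0.7, 1.3, 0.6]
gripper_width: 0.005
gripper_force: 0.9
```

```bash
python3 - <<'E'
from h import *
s=m.observe();print(s["tcp_pos"],s["force"])
for n in ["side","top","wrist"]:
    im=m.capture(n); cv2.imwrite(f"pics/{n}5.png",im)
    for th in ["poise_post","pointer_tip","centre_mark"]: print(n,th,[(np.round(r["centre"],1).tolist(),round(r["score"],2)) for r in m.place_of(n,th)][:4])
w=cv2.imread("pics/wrist5.png"); a=cv2.imread("pics/side5.png")[150:290,190:340]
cv2.imwrite("pics/c5.png",np.hstack([cv2.resize(w,(400,300)),cv2.resize(a,(321,300),interpolation=cv2.INTER_CUBIC)]))
E
```

```text
[ 0.5411297  -0.06343309  0.160282  ] [0.74775513 1.29334087 0.58244567]
side poise_post [([284.7, 195.8], 0.43)]
side pointer_tip [([386.6, 203.9], 0.74)]
side centre_mark [([234.4, 184.1], 0.61)]
top poise_post []
top pointer_tip []
top centre_mark [([263.8, 153.3], 0.57)]
wrist poise_post []
wrist pointer_tip []
wrist centre_mark []
```

View pics/c5.png

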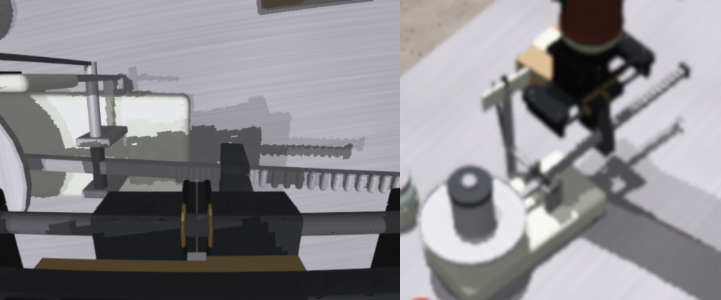

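Canister upright on the pan (470,205). The finger (197,215) is beside the post (235,165), which has moved outwards.

```bash
cat >> h.py <<'E'
PV=np.array([.5535,.0211,0]);SX=np.array([.989,-.149,0]);SY=np.array([.149,.989,0])
def plane(n,px,x=0):
    o,v=ray(n,px); k=(x-SX@(o-PV))/(SX@v); X=o+k*v; return round(SY@(X-PV)*1e3,1),round(X[2]*1e3,1)
E
python3 - <<'E'
from h import *
f=1.4
s=m.observe(); print("tcp scale y",SY@(np.array(s["tcp_pos"])-PV), "x",SX@(np.array(s["tcp_pos"])-PV))
for q in ([220,188],[250,188],[222,145],[246,145]): print(q,plane("wrist",[q[0]*f,q[1]*f],-.011))
print("beam left",plane("wrist",[30*f,160*f]),"end",plane("wrist",[395*f,180*f]))
E
```

```text
tcp scale y -0.08518458985672225 x 0.0003473100118439315
[220, 188] (np.float64(-104.2), np.float64(126.8))
[250, 188] (np.float64(-129.4), np.float64(126.8))
[222, 145] (np.float64(-118.9), np.float64(-11.6))
[246, 145] (np.float64(-151.5), np.float64(-12.0))
beam left (np.float64(81.1), np.float64(87.8)) end (np.float64(-246.6), np.float64(137.4))
```

carry_out(rows=[{"tx": 0,"ty": 0.004,"tz": 0,"spin": 0},{"tx": 0,"ty": 0.008,"tz": 0,"spin": 0},{"tx": 0,"ty": 0.012,"tz": 0,"spin": 0},{"tx": 0,"ty": 0.016,"tz": 0,"spin": 0},{"tx": 0,"ty": 0.02,"tz": 0,"spin": 0},{"tx": 0,"ty": 0.024,"tz": 0,"spin": 0},{"tx": 0,"ty": 0.028,"tz": 0,"spin": 0},{"tx": 0,"ty": 0.032,"tz": 0,"spin": 0},{"tx": 0,"ty": 0.036,"tz": 0,"spin": 0},{"tx": 0,"ty": 0.04,"tz": 0,"spin": 0},{"tx": 0,"ty": 0.044,"tz": 0,"spin": 0},{"tx": 0,"ty": 0.048,"tz": 0,"spin": 0},{"tx": 0,"ty": 0.05,"tz": 0,"spin": 0},{"tx": 0,"ty": 0.05,"tz": 0,"spin": 0},{"tx": 0,"ty": 0.04,"tz": 0,"spin": 0},{"tx": 0,"ty": 0.03,"tz": 0,"spin": 0},{"tx": 0,"ty": 0.03,"tz": 0,"spin": 0},{"tx": 0,"ty": 0.03,"tz": 0,"spin": 0},{"tx": 0,"ty": 0.03,"tz": 0,"spin": 0},{"tx": 0,"ty": 0.03,"tz": 0,"spin": 0}])

```text
t: 20.9
tcp_pos: [0.5385, -0.0813, 0.1603]
ee_rot: [3.141, 0.0, -0.148]
force: [-0.3, -0.1, -0.8]
gripper_width: 0.005
gripper_force: 0.0
```

```bash
cat > look.py <<'E'
from h import *
import sys
k=sys.argv[1]
s=m.observe();print(s["tcp_pos"],s["force"],"tcp scale y",SY@(np.array(s["tcp_pos"])-PV))
for n in ["side","wrist"]:
    im=m.capture(n); cv2.imwrite(f"pics/{n}{k}.png",im)
    for th in ["poise_post","pointer_tip"]: print(n,th,[(np.round(r["centre"],1).tolist(),round(r["score"],2)) for r in m.place_of(n,th)][:4])
    r=m.trace(n,"poise_post"); print(n,"poise box",[(np.round(q["extent"],1).tolist(),round(q["score"],2)) for q in r][:2])
w=cv2.imread(f"pics/wrist{k}.png"); a=cv2.imread(f"pics/side{k}.png")[160:250,205:305]
cv2.imwrite(f"pics/c{k}.png",np.hstack([cv2.resize(w,(400,300)),cv2.resize(a,(333,300),interpolation=cv2.INTER_CUBIC)]))
E
python3 look.py 6
```

```text
[ 0.53848837 -0.08128795  0.16031497] [-0.25534037 -0.07883449 -0.83025451] tcp scale y -0.1034984131002567
side poise_post [([290.5, 191.9], 0.72)]
side pointer_tip []
side poise box [([287.9, 193.6, 298.2, 216.0], 0.71)]
wrist poise_post []
wrist pointer_tip []
wrist poise box [([322.9, 204.0, 376.3, 267.8], 0.7)]
```

View pics/c6.png

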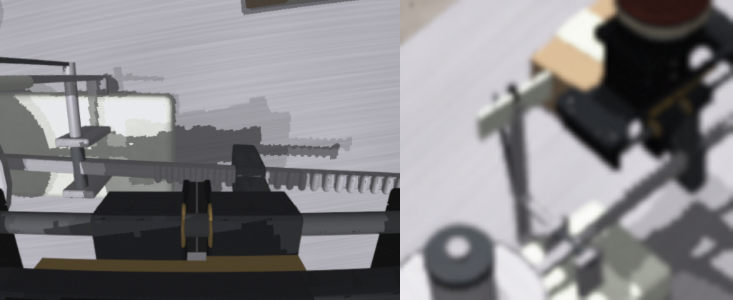

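```bash
cat >> h.py <<'E'
def W(x,y,z): return PV+x*SX+y*SY+np.array([0,0,z])
def tip(n,th): # beam frame (x=.088,y=0,z=.15) turned by th about +x
    return proj(n,W(.088,-np.sin(th)*.15,.105+np.cos(th)*.15))[0]
E
python3 - <<'E'
from h import *
for x in (-.011,.0): print([plane("wrist",[q*1.4,r*1.4],x) for q,r in ([236,180],[264,188],[238,195],[264,172])])
print("mark side",proj("side",W(.088,0,.255))[0], "plate ends",proj("side",[W(.078,.042,.255),W(.078,-.042,.255)]))
for t in (-.09,-.06,-.03,0,.03): print(t,tip("side",t))
print("pointer in view", plane("side",[234.1,187],.088))
E
```

```text
[(np.float64(-138.2), np.float64(109.5)), (np.float64(-159.2), np.float64(126.8)), (np.float64(-135.4), np.float64(139.9)), (np.float64(-168.6), np.float64(89.5))]
[(np.float64(-133.9), np.float64(135.7)), (np.float64(-152.3), np.float64(150.9)), (np.float64(-131.4), np.float64(162.3)), (np.float64(-160.5), np.float64(118.1))]
mark side [237.55387966 185.65491285] plate ends [[228.7620202  194.55792357]
 [250.33422818 180.61005684]]
-0.09 [234.09184291 188.0242006 ]
-0.06 [235.24465818 187.20297822]
-0.03 [236.39911653 186.41295514]
0 [237.55387966 185.65491285]
0.03 [238.70761934 184.92958153]
pointer in view (np.float64(13.2), np.float64(258.7))
```

carry_out(rows=[{"tx": 0,"ty": 0.01,"tz": 0,"spin": 0},{"tx": 0,"ty": 0.018,"tz": 0,"spin": 0},{"tx": 0,"ty": 0.023,"tz": 0,"spin": 0},{"tx": 0,"ty": 0.028,"tz": 0,"spin": 0},{"tx": 0,"ty": 0.033,"tz": 0,"spin": 0},{"tx": 0,"ty": 0.038,"tz": 0,"spin": 0},{"tx": 0,"ty": 0.043,"tz": 0,"spin": 0},{"tx": 0,"ty": 0.048,"tz": 0,"spin": 0},{"tx": 0,"ty": 0.053,"tz": 0,"spin": 0},{"tx": 0,"ty": 0.058,"tz": 0,"spin": 0},{"tx": 0,"ty": 0.063,"tz": 0,"spin": 0},{"tx": 0,"ty": 0.068,"tz": 0,"spin": 0},{"tx": 0,"ty": 0.07,"tz": 0,"spin": 0},{"tx": 0,"ty": 0.07,"tz": 0,"spin": 0},{"tx": 0,"ty": 0.06,"tz": 0,"spin": 0},{"tx": 0,"ty": 0.05,"tz": 0,"spin": 0},{"tx": 0,"ty": 0.05,"tz": 0,"spin": 0},{"tx": 0,"ty": 0.05,"tz": 0,"spin": 0},{"tx": 0,"ty": 0.05,"tz": 0,"spin": 0},{"tx": 0,"ty": 0.05,"tz": 0,"spin": 0}])

```text
t: 23.3
tcp_pos: [0.5341, -0.1109, 0.1603]
ee_rot: [3.142, 0.0, -0.147]
force: [0.1, 0.6, 0.5]
gripper_width: 0.005
gripper_force: 0.0
```

```bash
cat >> look.py <<'E'
for q in r[:1]:
    print("poise inner",plane("wrist",[q["extent"][0],q["extent"][3]]))
# pointer: darkest column along plate row lines in the side view
s_=cv2.imread(f"pics/side{k}.png"); g=cv2.cvtColor(s_,cv2.COLOR_BGR2GRAY)
R0=cv2.cvtColor(cv2.imread("pics/side4.png"),cv2.COLOR_BGR2GRAY)
print("side now vs stop(side4)")
for z in (.2,.215,.23):
    pr=[proj("side",W(.088,-np.sin(t)*(z-.105),z))[0] for t in (-.09,0,.09)]
    c,rw=pr[1]; rw=int(round(rw)); print(z,np.round(pr,1).tolist(),g[rw,int(c)-8:int(c)+9].tolist(),R0[rw,int(c)-8:int(c)+9].tolist())
E
python3 look.py 7
```

```text
[ 0.53409532 -0.11085197  0.1603244 ] [0.06518786 0.56539278 0.53318083] tcp scale y -0.13339179383649086
side poise_post [([297.8, 187.3], 0.5)]
side pointer_tip [([263.9, 184.4], 0.55)]
side poise box [([294.0, 188.6, 303.8, 212.3], 0.74)]
wrist poise_post []
wrist pointer_tip []
wrist poise box [([325.0, 202.8, 377.8, 271.7], 0.95)]
poise inner (np.float64(-157.6), np.float64(160.7))
side now vs stop(side4)
0.2 [[236.3, 199.1], [238.4, 197.7], [240.6, 196.3]] [106, 106, 110, 114, 109, 96, 109, 117, 88, 73, 75, 97, 153, 200, 212, 212, 211] [106, 106, 108, 114, 108, 95, 108, 117, 88, 71, 74, 96, 152, 199, 210, 210, 210]
0.215 [[235.7, 196.1], [238.2, 194.5], [240.7, 192.9]] [191, 155, 128, 111, 106, 107, 106, 102, 94, 84, 81, 102, 145, 182, 203, 209, 210] [189, 154, 127, 110, 106, 106, 104, 101, 92, 83, 80, 101, 143, 180, 200, 208, 208]
0.23 [[235.1, 193.1], [238.0, 191.2], [240.8, 189.4]] [208, 211, 215, 209, 201, 205, 187, 150, 122, 100, 84, 84, 90, 96, 106, 115, 119] [206, 210, 213, 207, 199, 203, 185, 149, 121, 100, 83, 83, 89, 95, 105, 112, 118]
```

carry_out(rows=[{"tx": 0,"ty": 0.01,"tz": 0,"spin": 0},{"tx": 0,"ty": 0.018,"tz": 0,"spin": 0},{"tx": 0,"ty": 0.023,"tz": 0,"spin": 0},{"tx": 0,"ty": 0.028,"tz": 0,"spin": 0},{"tx": 0,"ty": 0.033,"tz": 0,"spin": 0},{"tx": 0,"ty": 0.038,"tz": 0,"spin": 0},{"tx": 0,"ty": 0.043,"tz": 0,"spin": 0},{"tx": 0,"ty": 0.048,"tz": 0,"spin": 0},{"tx": 0,"ty": 0.053,"tz": 0,"spin": 0},{"tx": 0,"ty": 0.058,"tz": 0,"spin": 0},{"tx": 0,"ty": 0.063,"tz": 0,"spin": 0},{"tx": 0,"ty": 0.068,"tz": 0,"spin": 0},{"tx": 0,"ty": 0.07,"tz": 0,"spin": 0},{"tx": 0,"ty": 0.07,"tz": 0,"spin": 0},{"tx": 0,"ty": 0.06,"tz": 0,"spin": 0},{"tx": 0,"ty": 0.05,"tz": 0,"spin": 0},{"tx": 0,"ty": 0.05,"tz": 0,"spin": 0},{"tx": 0,"ty": 0.05,"tz": 0,"spin": 0},{"tx": 0,"ty": 0.05,"tz": 0,"spin": 0},{"tx": 0,"ty": 0.05,"tz": 0,"spin": 0}])

```text
t: 25.7
tcp_pos: [0.5297, -0.1405, 0.1603]
ee_rot: [3.142, 0.0, -0.147]
force: [-0.2, 0.9, -1.9]
gripper_width: 0.006
gripper_force: 0.0
```

```bash
python3 look.py 8
```

```text
[ 0.52966906 -0.14053811  0.16032072] [-0.21058072  0.94668281 -1.89655286] tcp scale y -0.1634109011041798
side poise_post [([304.9, 183.0], 0.7)]
side pointer_tip []
side poise box [([297.7, 187.4, 307.9, 209.2], 0.7)]
wrist poise_post []
wrist pointer_tip []
wrist poise box [([309.8, 201.7, 358.8, 269.6], 0.98)]
poise inner (np.float64(-180.2), np.float64(158.2))
side now vs stop(side4)
0.2 [[236.3, 199.1], [238.4, 197.7], [240.6, 196.3]] [106, 105, 109, 117, 121, 108, 75, 64, 69, 72, 73, 96, 152, 199, 211, 211, 210] [106, 106, 108, 114, 108, 95, 108, 117, 88, 71, 74, 96, 152, 199, 210, 210, 210]
0.215 [[235.7, 196.1], [238.2, 194.5], [240.7, 192.9]] [190, 154, 127, 110, 106, 106, 105, 101, 93, 83, 80, 101, 143, 181, 201, 208, 209] [189, 154, 127, 110, 106, 106, 104, 101, 92, 83, 80, 101, 143, 180, 200, 208, 208]
0.23 [[235.1, 193.1], [238.0, 191.2], [240.8, 189.4]] [206, 210, 214, 214, 212, 209, 184, 148, 121, 100, 84, 82, 89, 96, 105, 113, 118] [206, 210, 213, 207, 199, 203, 185, 149, 121, 100, 83, 83, 89, 95, 105, 112, 118]
```

The pointer has left its stop. I retreat up for a clear look at it.

carry_out(rows=[{"tx": 0,"ty": -0.03,"tz": 0,"spin": 0},{"tx": 0,"ty": -0.04,"tz": 0,"spin": 0},{"tx": 0,"ty": -0.04,"tz": -0.06,"spin": 0},{"tx": 0,"ty": -0.06,"tz": -0.14,"spin": 0},{"tx": 0,"ty": -0.12,"tz": -0.22,"spin": 0},{"tx": 0,"ty": -0.18,"tz": -0.29,"spin": 0},{"tx": 0,"ty": -0.22,"tz": -0.29,"spin": 0},{"tx": 0,"ty": -0.22,"tz": -0.29,"spin": 0},{"tx": 0,"ty": -0.22,"tz": -0.29,"spin": 0},{"tx": 0,"ty": -0.22,"tz": -0.29,"spin": 0}])

```text
t: 27.1
tcp_pos: [0.5488, -0.0112, 0.3335]
ee_rot: [3.141, 0.001, -0.149]
force: [0.3, -0.6, 0.0]
gripper_width: 0.006
gripper_force: 0.0
```

```bash
cat > look2.py <<'E'
from h import *
import sys
k=sys.argv[1]; s=m.observe(); print(s["tcp_pos"],s["force"],s["t"])
w=m.capture("wrist"); cv2.imwrite(f"pics/wrist{k}.png",w)
for th in ["poise_post","pointer_tip","centre_mark"]: print(th,[(np.round(r["centre"],1).tolist(),round(r["score"],2)) for r in m.place_of("wrist",th)][:4])
mk=proj("wrist",W(.088,0,.255))[0]; print("mark pred",mk,[tip("wrist",t).round(1).tolist() for t in (-.09,-.02,.02,.09)])
u,v=int(mk[0]),max(int(mk[1]),30)
c=w[v-30:v+45,max(u-50,0):u+50]; print("crop origin",max(u-50,0),v-30,"scale 4")
cv2.imwrite(f"pics/c{k}.png",np.hstack([cv2.resize(c,None,fx=4,fy=4,interpolation=cv2.INTER_CUBIC),cv2.resize(w,(400,300))]))
E
python3 look2.py 9
```

```text
[ 0.54880539 -0.01117307  0.33352527] [ 0.31487844 -0.60989049  0.03808646] 27.1
poise_post [([458.2, 202.6], 0.58)]
pointer_tip [([211.0, 87.4], 0.89)]
centre_mark [([224.3, 86.8], 0.65)]
mark pred [225.62759137  91.14089177] [[204.9, 91.3], [221.0, 91.2], [230.3, 91.1], [246.7, 91.1]]
crop origin 175 61 scale 4
```

View pics/c9.png

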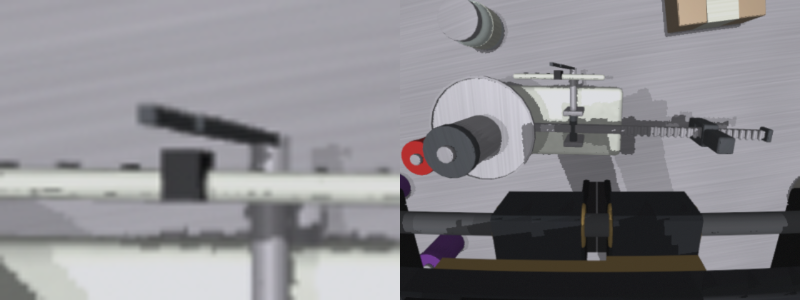

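The pointer tip (212,89) is left of the mark (about 222,100) by about 10 px, a tilt of about -0.045, so one or two notches more. The post top is at (445,200).

```bash
python3 - <<'E'
from h import *
print("mark.078",proj("wrist",W(.078,0,.255))[0])
for px in ([445,200],[432,205],[458,202.6]): print(px,plane("wrist",px))
t=-.045
for d in (.19,.20,.21,.22):
    print(d,proj("wrist",[W(x,-d*np.cos(t)+e*1-np.sin(t)*.082,.105-d*np.sin(t)+.082) for x,e in((0,0),(-.011,.011),(-.011,-.011))]).round(1).tolist())
ty=W(0,-.165,0);rows((*W(0,-.150,.334)[:2],.334,-.15),(*W(0,-.150,.16)[:2],.16,-.15))
E
```

```text
mark.078 [226.1416881  107.19991585]
[445, 200] (np.float64(-182.0), np.float64(193.1))
[432, 205] (np.float64(-163.1), np.float64(209.8))
[458, 202.6] (np.float64(-189.5), np.float64(201.8))
0.19 [[450.9, 200.7], [437.2, 212.7], [461.2, 212.7]]
0.2 [[462.1, 200.9], [448.3, 212.9], [472.2, 212.9]]
0.21 [[473.3, 201.1], [459.5, 213.0], [483.2, 213.0]]
0.22 [[484.4, 201.2], [470.5, 213.2], [494.1, 213.2]]
row tx -0.0005 ty 0.1961 tz -0.0003 spin 0.0004 rows needed 2.4 deg 0.0
row tx -0.0002 ty 0.1961 tz 0.2897 spin 0.0004 rows needed 4.2 deg 0.0
```

```bash
python3 - <<'E'
from h import *
r=m.trace("wrist","poise_post")[0]; print(r["extent"],r["score"])
p=r["pixels"]
for y in range(int(r["extent"][1]),int(r["extent"][3])+1,3):
    x=np.where(p[y])[0]; print(y,(x.min(),x.max()) if len(x) else None, end="; ")
g=cv2.cvtColor(cv2.imread("pics/wrist9.png"),cv2.COLOR_BGR2GRAY)
print()
for y in range(166,222,6): print(y,g[y,400:490:3].tolist())
E
```

```text
[404.9, 164.2, 469.1, 215.7] 0.61
164 (np.int64(408), np.int64(416)); 167 (np.int64(404), np.int64(428)); 170 (np.int64(403), np.int64(434)); 173 (np.int64(403), np.int64(441)); 176 (np.int64(404), np.int64(445)); 179 (np.int64(422), np.int64(446)); 182 (np.int64(422), np.int64(447)); 185 (np.int64(422), np.int64(453)); 188 (np.int64(422), np.int64(460)); 191 (np.int64(416), np.int64(466)); 194 (np.int64(408), np.int64(469)); 197 (np.int64(411), np.int64(469)); 200 (np.int64(415), np.int64(468)); 203 (np.int64(419), np.int64(468)); 206 (np.int64(432), np.int64(467)); 209 (np.int64(436), np.int64(467)); 212 (np.int64(441), np.int64(466)); 215 (np.int64(446), np.int64(464)); 
166 [143, 145, 45, 37, 38, 38, 39, 41, 81, 126, 146, 147, 147, 145, 146, 143, 142, 142, 142, 145, 140, 146, 138, 138, 161, 163, 164, 165, 163, 160]
172 [79, 77, 35, 35, 37, 34, 36, 37, 40, 39, 40, 38, 40, 61, 84, 77, 84, 85, 78, 77, 136, 141, 140, 143, 163, 164, 163, 163, 163, 163]
178 [73, 73, 70, 60, 63, 66, 57, 54, 44, 88, 87, 85, 86, 85, 85, 81, 97, 100, 100, 109, 166, 165, 164, 164, 164, 164, 164, 164, 164, 1
[... 301 characters left out ...]
117, 36, 35, 38, 35, 38, 34, 35, 35, 35, 36, 34, 48, 78, 87, 84, 86, 84, 82, 81, 126, 163, 154, 160, 162, 148, 158]
202 [167, 165, 164, 164, 164, 163, 66, 37, 51, 37, 35, 35, 35, 35, 35, 62, 82, 86, 86, 84, 83, 83, 81, 159, 162, 163, 164, 165, 165, 163]
208 [164, 163, 165, 166, 167, 167, 167, 166, 164, 162, 160, 150, 44, 36, 37, 70, 84, 83, 84, 84, 82, 83, 86, 163, 164, 164, 166, 167, 167, 167]
214 [164, 166, 165, 165, 164, 163, 162, 162, 162, 161, 161, 163, 163, 165, 134, 73, 74, 75, 76, 65, 74, 75, 141, 164, 165, 165, 165, 163, 161, 161]
220 [164, 166, 167, 168, 169, 166, 165, 163, 161, 161, 162, 163, 165, 163, 162, 162, 163, 163, 164, 163, 162, 161, 162, 162, 163, 163, 163, 163, 163, 162]
```

carry_out(rows=[{"tx": 0,"ty": 0.08,"tz": 0,"spin": 0},{"tx": 0,"ty": 0.15,"tz": 0,"spin": 0},{"tx": 0,"ty": 0.204,"tz": 0,"spin": 0},{"tx": 0,"ty": 0.204,"tz": 0,"spin": 0},{"tx": 0,"ty": 0.204,"tz": 0,"spin": 0},{"tx": 0,"ty": 0.204,"tz": 0.08,"spin": 0},{"tx": 0,"ty": 0.204,"tz": 0.15,"spin": 0},{"tx": 0,"ty": 0.204,"tz": 0.21,"spin": 0},{"tx": 0,"ty": 0.204,"tz": 0.26,"spin": 0},{"tx": 0,"ty": 0.204,"tz": 0.29,"spin": 0},{"tx": 0,"ty": 0.204,"tz": 0.29,"spin": 0},{"tx": 0,"ty": 0.216,"tz": 0.29,"spin": 0},{"tx": 0,"ty": 0.224,"tz": 0.29,"spin": 0},{"tx": 0,"ty": 0.228,"tz": 0.29,"spin": 0},{"tx": 0,"ty": 0.232,"tz": 0.29,"spin": 0},{"tx": 0,"ty": 0.236,"tz": 0.29,"spin": 0},{"tx": 0,"ty": 0.24,"tz": 0.29,"spin": 0},{"tx": 0,"ty": 0.244,"tz": 0.29,"spin": 0},{"tx": 0,"ty": 0.248,"tz": 0.29,"spin": 0},{"tx": 0,"ty": 0.248,"tz": 0.29,"spin": 0}])

```text
t: 29.35
tcp_pos: [0.5271, -0.158, 0.1604]
ee_rot: [3.141, -0.0, -0.148]
force: [-0.4, 0.4, -0.7]
gripper_width: 0.002
gripper_force: 0.0
```

carry_out(rows=[{"tx": 0,"ty": -0.01,"tz": 0,"spin": 0},{"tx": 0,"ty": -0.04,"tz": 0,"spin": 0},{"tx": 0,"ty": -0.06,"tz": 0,"spin": 0},{"tx": 0,"ty": -0.06,"tz": -0.06,"spin": 0},{"tx": 0,"ty": -0.08,"tz": -0.14,"spin": 0},{"tx": 0,"ty": -0.14,"tz": -0.22,"spin": 0},{"tx": 0,"ty": -0.2,"tz": -0.29,"spin": 0},{"tx": 0,"ty": -0.245,"tz": -0.29,"spin": 0},{"tx": 0,"ty": -0.245,"tz": -0.29,"spin": 0},{"tx": 0,"ty": -0.245,"tz": -0.29,"spin": 0},{"tx": 0,"ty": -0.245,"tz": -0.29,"spin": 0},{"tx": 0,"ty": -0.245,"tz": -0.29,"spin": 0},{"tx": 0,"ty": -0.245,"tz": -0.29,"spin": 0}])

```text
t: 30.65
tcp_pos: [0.5486, -0.0126, 0.3338]
ee_rot: [3.141, 0.001, -0.149]
force: [0.6, 0.3, -0.3]
gripper_width: 0.003
gripper_force: 0.0
```

```bash
cat > look3.py <<'E'
import sys
exec(open("look2.py").read())
g=cv2.cvtColor(w,cv2.COLOR_BGR2GRAY)
for y in range(202,222,4): print(y,g[y,430:500:3].tolist())
print("pointer/mark")
for y in range(84,108,3): print(y,g[y,196:250:2].tolist())
E
python3 look3.py 10; python3 - <<'E'
import cv2
g=cv2.cvtColor(cv2.imread("pics/wrist9.png"),cv2.COLOR_BGR2GRAY)
for y in range(84,108,3): print(y,g[y,196:250:2].tolist())
E
```

```text
[ 0.54862685 -0.01258352  0.33383053] [ 0.59614927  0.30319639 -0.27481788] 30.65
poise_post [([464.1, 205.7], 0.58)]
pointer_tip [([216.6, 88.0], 0.69)]
centre_mark [([220.0, 88.5], 0.87), ([89.4, 203.0], 0.46), ([115.3, 40.7], 0.36)]
mark pred [224.27506567  91.29274492] [[203.6, 91.5], [219.6, 91.3], [228.9, 91.3], [245.3, 91.2]]
crop origin 174 61 scale 4
202 [49, 53, 38, 36, 36, 36, 35, 34, 60, 76, 84, 84, 84, 82, 82, 83, 163, 164, 165, 163, 163, 162, 161, 161]
206 [166, 165, 164, 156, 80, 35, 37, 35, 67, 84, 82, 83, 82, 81, 82, 96, 162, 162, 163, 164, 164, 165, 166, 166]
210 [163, 162, 161, 161, 161, 158, 82, 39, 73, 82, 80, 82, 80, 82, 81, 146, 169, 168, 165, 164, 163, 163, 164, 163]
214 [162, 162, 163, 164, 165, 165, 166, 166, 158, 131, 129, 129, 124, 109, 148, 165, 164, 162, 161, 161, 161, 161, 162, 161]
218 [164, 162, 160, 161, 161, 163, 165, 164, 163, 161, 163, 163, 164, 163, 162, 161, 161, 161, 163, 163, 163, 162, 162, 160]
pointer/mark
84 [160, 159, 160, 160, 161, 162, 162, 163, 164, 165, 165, 165, 164, 162, 161, 160, 160, 160, 160, 160, 160, 160, 161, 162, 162, 162, 162
[... 1295 characters left out ...]
54, 157, 160, 159, 159, 159, 159, 160, 160]
93 [166, 165, 164, 164, 162, 162, 162, 159, 152, 145, 141, 91, 58, 48, 67, 42, 38, 37, 38, 40, 48, 67, 97, 154, 159, 164, 164]
96 [160, 160, 160, 160, 160, 159, 159, 161, 160, 161, 162, 163, 163, 164, 164, 161, 157, 153, 126, 85, 69, 47, 54, 56, 75, 118, 157]
99 [160, 162, 163, 164, 164, 165, 165, 164, 163, 157, 66, 63, 63, 62, 57, 48, 107, 161, 160, 161, 157, 96, 101, 136, 150, 126, 158]
102 [158, 159, 158, 158, 154, 86, 72, 145, 157, 151, 60, 58, 58, 59, 49, 22, 104, 158, 157, 155, 150, 91, 127, 190, 150, 127, 159]
105 [215, 215, 214, 214, 214, 212, 212, 212, 211, 203, 64, 58, 59, 57, 47, 98, 209, 211, 211, 210, 209, 208, 208, 207, 207, 206, 205]
```

The tip is now about 2 px left of the mark, a tilt of about -0.007. I wait a second and confirm in a picture.

carry_out(rows=[{"tx": 0,"ty": 0,"tz": 0,"spin": 0},{"tx": 0,"ty": 0,"tz": 0,"spin": 0},{"tx": 0,"ty": 0,"tz": 0,"spin": 0},{"tx": 0,"ty": 0,"tz": 0,"spin": 0},{"tx": 0,"ty": 0,"tz": 0,"spin": 0},{"tx": 0,"ty": 0,"tz": 0,"spin": 0},{"tx": 0,"ty": 0,"tz": 0,"spin": 0},{"tx": 0,"ty": 0,"tz": 0,"spin": 0},{"tx": 0,"ty": 0,"tz": 0,"spin": 0},{"tx": 0,"ty": 0,"tz": 0,"spin": 0}])

```text
t: 31.85
tcp_pos: [0.5488, -0.0116, 0.3343]
ee_rot: [-3.142, 0.0, -0.147]
force: [0.4, 0.1, 0.0]
gripper_width: 0.006
gripper_force: 0.0
```

```bash
python3 look3.py 11 | grep -v "^2"
```

```text
[ 0.5488364  -0.01158031  0.33432434] [0.3905177  0.13649153 0.0300058 ] 31.85
poise_post [([464.1, 205.3], 0.74)]
pointer_tip [([217.6, 87.4], 0.83)]
centre_mark [([222.5, 87.8], 0.92)]
mark pred [225.02586827  91.28019903] [[204.3, 91.4], [220.4, 91.3], [229.7, 91.3], [246.0, 91.3]]
crop origin 175 61 scale 4
pointer/mark
84 [160, 160, 159, 159, 159, 160, 161, 162, 163, 164, 164, 165, 164, 163, 162, 161, 161, 160, 159, 159, 159, 160, 160, 160, 161, 162, 162]
87 [162, 163, 163, 163, 163, 163, 162, 160, 160, 159, 136, 129, 121, 151, 159, 162, 163, 163, 164, 163, 163, 162, 161, 160, 159, 158, 157]
90 [160, 160, 160, 161, 161, 162, 162, 163, 164, 161, 105, 93, 62, 35, 41, 54, 98, 91, 130, 153, 158, 158, 159, 159, 159, 158, 159]
93 [165, 165, 165, 165, 164, 163, 162, 161, 161, 159, 154, 147, 124, 69, 43, 36, 75, 48, 35, 37, 40, 64, 96, 153, 160, 163, 163]
96 [160, 160, 160, 159, 159, 159, 159, 159, 160, 160, 160, 161, 163, 162, 164, 164, 158, 153, 124, 83, 60, 41, 37, 40, 72, 116, 156]
99 [159, 160, 162, 162, 163, 164, 163, 164, 164, 139, 69, 67, 67, 72, 60, 63, 129, 159, 160, 159, 152, 96, 93, 173, 149, 123, 159]
102 [158, 158, 156, 157, 142, 93, 79, 144, 157, 136, 58, 58, 58, 59, 40, 22, 126, 161, 160, 160, 151, 84, 118, 163, 148, 123, 157]
105 [212, 211, 211, 211, 210, 209, 207, 207, 207, 198, 62, 58, 58, 58, 39, 114, 202, 204, 203, 202, 202, 200, 204, 204, 203, 201, 201]
```

View pics/c11.png

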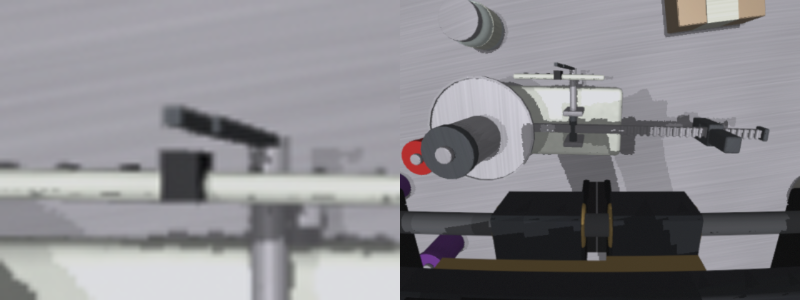

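The enlarged view shows the tip (163–185 wide, row 115) over the front face of the mark (162–199). The centres differ by about 1.7 px, a tilt of roughly -0.007, and this is unchanged after 1 s. The shift from the previous look is 6.5 px, exactly one notch, and the canister stands upright on the pan. I'm handing in.

```bash
python3 -c "
from station import manip as m
print(m.close_job())"
```

```text
the job is handed in; nothing more can be done
None
```

The grey canister is upright and released on the pan, the poise sits about 120 mm out on the notched arm, seated as far as the camera shows, and the pointer rests at the centre mark (tilt about -0.007 rad, limit 0.02); I handed the job in at about 32 s, and it returned no verdict.

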